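# Feel along the sprung rest pads of a fixture plate

### The arm

A 7-joint arm with a two-finger parallel gripper is mounted at the origin on the work surface. World frame = base frame: x ahead of the robot, y to its left, z up, the work surface at z = 0. Lengths are in m, angles in rad, forces in N, time in s.
With the tool pointing down it reaches from about 0.425 to 0.95 m from the base axis. Payload 4.7 kg.
Tool frame: the origin (TCP) lies on the mounting face of the last link; the fingertips stand 173 mm ahead of it and the grasp point (between the pads) lies 155 mm ahead of it; y points along the fingers, z is the direction in which the jaws open and shut, and the axes are right-handed (so a half turn about y gives the same grasp; the last joint's range is limited). The gripper opens to 85 mm and grips with 20 to 120 N. Pads are 22 mm wide; open, the fingers measure 114 mm over their backs; the gripper's body (76 mm by 85 mm) begins 54 mm behind the grasp point. The pads swing forward as they close: fully open they stand 13 mm farther back than shut.
Start: joints at [1.279, 0.469, -0.049, 1.532, 0.024, 1.141, -0.082], TCP at [0.175, -0.652, 0.405] pointing down, gripper open.
Joint ranges: [-2.59, 2.59], [-0.33, 1.99], [-1.39, 1.29], [0.1, 2.45], [-1.04, 4.18], [0.21, 1.99], [-2.66, 2.66]. Speed limits (rad/s): [2.57, 2.57, 3.14, 3.14, 3.14, 3.14, 3.14].

### API

Orientations are given as a unit quaternion [x, y, z, w].
In Python, from bench import sense, optics, order, spotter gives the robot as it stands.
- The arm moves only by the tool jog_arm, never from a script. Its argument "targets" is a list of rows, each a list of 3 entries, a list of its own where there are three numbers: the finger opening in cm, from 0 to 8.54, then the shift along the world's x, y, z in cm, then the turn, a rotation vector about the world's x, y, z in degrees. In form: [[hand, [tx, ty, tz], [rx, ry, rz]], ...]. A call has 1 to 8 rows; each row shifts and turns the pose as measured when the row begins; what a row does not reach is not made up. A row lasts 1/8 s, in which the tool goes at most 62.5 mm and 10.7 degrees, less where a joint would pass 70% of its speed; a pose out of reach is approached as far as the arm can. A call with a gripper value outside its range is refused whole. The fingers move at their own pace and stop on an object; "grip_force" is the grip in N (left out, the last holds). Time passes only in rows, so rows that do not move let the fingers close. It gives the time, the measured TCP pose, the force and the opening at its end, in the units of the state.
- sense(): the state, without advancing time (a new reading comes with each control period).
- optics.grab_frame(name): name is "scene" or "top" or "wrist"; returns the picture (384x512x3 uint8, blue, green, red); there is no depth.
- optics.calibration(name): a dict with "mtx" (3x3 intrinsics, pixels), "R" (3x3) and "t" (3): a world point X has camera coordinates R X + t. Camera axes: x right, y down, z forward; pixel columns grow to the right and rows downward; lengths in m; the calibration is good to about 2 mm. A picture is of the moment at which its call begins: read the wrist's pose just before it. calibration takes no time and is no camera call; for the wrist camera it gives the pose at the moment of the call.
- order.job_done(): hands the job in, once; it reports no verdict.
Trained networks look in the newest picture that a camera, given by its name, has taken for a name from the list of things; names that differ only in an ending like _2 or _b are one class to them, and where a whole thing is asked for, a point or a joint stands for the part that bears it (a point fixed in the world has none). Each returns a list of dicts, best first, with "conf" (0 to 1); they miss things now and then, are a little off and sometimes report something else, mostly with a low value. They report only what shows in the picture. A call takes as long as a camera call.
- spotter.boxes_of(camera, query): "centre" ([x, y, z] in m, in world coordinates, good to about 4 mm: the middle of the surface that is visible of it).
- spotter.landmark_of(camera, query): "centre" ([x, y, z] in m, in world coordinates, good to about 4 mm: a listed point, or the origin of a listed thing).
The state is a dict: "time_s": time; "joints": joint angles; "qd": joint speeds; "tau": joint torques, N m; "eef_pos": TCP position; "eef_rot": TCP orientation; "force": force on the tool from outside, world axes, zero at the start; "moment": the same for the moment, N m; "width": finger opening in m.
Only numpy, scipy, OpenCV 4.12 (cv2) and the standard library are available. Lean on these libraries where they do the work, as an engineer would, in place of code of your own. Each camera call takes 0.05 s, during which the arm holds its last target. There are 200 camera calls.

### The job

Before a part is loaded, check that the five sprung rest pads of the round fixture plate move freely: bring the fingertips together and run them gently along the curved row, starting at the end beside the upright round dowel pin, so that each pad in turn is pressed down about halfway (some 4 mm), and stay within 3 cm of the plate while passing straight from one pad to the next. Then lift clear with all the pads sprung back up; pick nothing up and leave the loose things where they are.

Things in the scene. Friction and masses are not known exactly. Their poses are not given: they have to be found in the camera images.
- plate: round dark steel fixture plate lying fixed on the bench, 272 mm across, 30 mm thick (its top face is 30 mm above the bench). Origin: centre of its underside, z up. The five pads sit in its top on an arc of 100 mm radius about its centre, at -70, -35, 0, 35 and 70 degrees from its own x axis towards its own y axis
- pad1_top (a point): crown of rest pad 1: a bright steel dome (part of a ball of 20 mm radius), 33 mm across where it leaves the plate, standing 9 mm proud of the top face; neighbouring pads are 60 mm apart centre to centre. Pads are numbered along the arc, 1 and 5 being its ends; the point goes down with the pad
- pad1 (a joint): how far rest pad 1 is pressed straight down: 0 = up, 0.008 m = fully down. Spring: about 2 N to start it, about 7 N fully down; it springs back up by itself
- pad2_top (a point): crown of rest pad 2: a bright steel dome (part of a ball of 20 mm radius), 33 mm across where it leaves the plate, standing 9 mm proud of the top face; neighbouring pads are 60 mm apart centre to centre. Pads are numbered along the arc, 1 and 5 being its ends; the point goes down with the pad
- pad2 (a joint): how far rest pad 2 is pressed straight down: 0 = up, 0.008 m = fully down. Spring: about 2 N to start it, about 7 N fully down; it springs back up by itself
- pad3_top (a point): crown of rest pad 3: a bright steel dome (part of a ball of 20 mm radius), 33 mm across where it leaves the plate, standing 9 mm proud of the top face; neighbouring pads are 60 mm apart centre to centre. Pads are numbered along the arc, 1 and 5 being its ends; the point goes down with the pad
- pad3 (a joint): how far rest pad 3 is pressed straight down: 0 = up, 0.008 m = fully down. Spring: about 2 N to start it, about 7 N fully down; it springs back up by itself
- pad4_top (a point): crown of rest pad 4: a bright steel dome (part of a ball of 20 mm radius), 33 mm across where it leaves the plate, standing 9 mm proud of the top face; neighbouring pads are 60 mm apart centre to centre. Pads are numbered along the arc, 1 and 5 being its ends; the point goes down with the pad
- pad4 (a joint): how far rest pad 4 is pressed straight down: 0 = up, 0.008 m = fully down. Spring: about 2 N to start it, about 7 N fully down; it springs back up by itself
- pad5_top (a point): crown of rest pad 5: a bright steel dome (part of a ball of 20 mm radius), 33 mm across where it leaves the plate, standing 9 mm proud of the top face; neighbouring pads are 60 mm apart centre to centre. Pads are numbered along the arc, 1 and 5 being its ends; the point goes down with the pad
- pad5 (a joint): how far rest pad 5 is pressed straight down: 0 = up, 0.008 m = fully down. Spring: about 2 N to start it, about 7 N fully down; it springs back up by itself
- gap1 (a point): point on the plate's top face midway between pad 1 and pad 2, on the line of the row; z up
- gap2 (a point): point on the plate's top face midway between pad 2 and pad 3, on the line of the row; z up
- gap3 (a point): point on the plate's top face midway between pad 3 and pad 4, on the line of the row; z up
- gap4 (a point): point on the plate's top face midway between pad 4 and pad 5, on the line of the row; z up
- dowel: fixed upright round steel pin, 16 mm across, 40 mm tall, standing on the plate about 50 mm beyond one end of the row of pads (centre to centre): it marks the end to start from. Origin: centre of its foot
- bolt: low fixed black hexagon bolt head, 17 mm across flats on a 22 mm washer, 9 mm high, on the plate about 50 mm beyond the other end of the row. Origin: centre of its underside
- bush: loose plain steel ring bush, 38 mm across, 30 mm high, 22 mm bore, standing near the middle of the plate; origin: centre of its underside
- nut: loose steel hexagon nut, 24 mm across flats, 12 mm high, lying flat on the plate inside the arc of pads; origin: centre of its underside
- centre: loose steel lathe centre standing on its flat end on the bench, 30 mm across, 75 mm high with a conical tip; origin: centre of its underside
- chuck_key: loose T-shaped chuck key lying on the bench, 145 mm long, its bar 130 mm wide, 17 mm high; origin: under the middle of its shank
- oil: white plastic oil bottle standing on the bench, 56 mm across, 150 mm high; origin: centre of its underside
- holder: loose square steel tool holder with a brass-coloured insert lying on the bench, 136 x 25 x 25 mm; origin: under the middle of its shank
- brush: bench brush lying on the bench, along its own x; origin: under it

How it is judged:
By the outcome, as a careful person would: the job done as asked, in the order asked, and still so for the second after the job is handed in, with the robot touching nothing.
It also fails if it takes over 42 s, if anything falls off the work surface, if the arm or the gripper's body presses on something with over 40 N, if the wrist force passes 120 N, or if a joint passes its speed limit or range.

## Working session

There is one attempt and no reset: what is moved stays moved. The work goes in short steps, Python scripts to look and compute and a tool call to move; the robot and the scene stay as the last step left them, time stands still between calls to the robot, and variables do not carry over. Pictures are saved under pics/ and viewed, about 8 in all and at most 12, crops included, and the job is handed in when it is done.

Besides the shell and the picture viewer there is one more tool, called by a JSON object that holds its "fn" and its "kwargs", one argument or row to a line. jog_arm: Moves the arm, as the interface text tells. Its arguments: {"type":"object","properties":{"targets":{"type":"array"},"grip_force":{"type":"number"}},"required":["targets"]}

```bash
mkdir -p pics
python3 - <<'E'
from bench import sense, optics, spotter
import cv2, numpy as np
s=sense(); print(s['time_s'],s['eef_pos'],s['eef_rot'],s['width'],s['force'])
im={}
for c in ['scene','top']:
    im[c]=optics.grab_frame(c)
    cv2.imwrite(f'pics/{c}0.png',im[c])
for n in ['plate','dowel','bolt','bush','nut','pad1_top','pad2_top','pad3_top','pad4_top','pad5_top','oil','centre']:
    for c in ['top','scene']:
        r=spotter.landmark_of(c,n)
        print(n,c,[(np.round(d['centre'],3).tolist(),round(d['conf'],2)) for d in r[:3]])
print(sense()['time_s'])
E
```

```text
0.0 [ 0.17531071 -0.65158528  0.40364984] [-0.09278799  0.70169561 -0.70032196  0.09253549] 0.08592188945902601 [ 0.10515186 -0.58412763 -0.2430971 ]
plate top [([0.547, -0.019, -0.002], 0.66)]
plate scene [([0.551, -0.017, 0.003], 0.93), ([0.502, 0.068, 0.034], 0.71), ([0.501, 0.311, 0.003], 0.17)]
dowel top [([0.449, 0.006, 0.031], 0.38)]
dowel scene [([0.454, 0.009, 0.031], 0.42)]
bolt top [([0.632, -0.074, 0.029], 0.6), ([0.663, -0.376, -0.002], 0.46)]
bolt scene [([0.63, -0.077, 0.031], 0.42)]
bush top [([0.536, -0.034, 0.025], 0.56)]
bush scene [([0.533, -0.04, 0.029], 0.66), ([0.388, 0.36, 0.005], 0.42)]
nut top [([0.552, 0.028, 0.033], 0.55), ([0.643, 0.001, 0.031], 0.27), ([0.504, 0.317, 0.001], 0.23)]
nut scene [([0.633, -0.077, 0.031], 0.5), ([0.555, 0.027, 0.028], 0.46)]
pad1_top top [([0.631, -0.072, 0.03], 0.56), ([0.649, -0.028, 0.037], 0.45)]
pad1_top scene [([0.647, -0.03, 0.038], 0.49), ([0.644, 0.002, 0.03], 0.48)]
pad2_top top [([0.645, 0.001, 0.033], 0.48), ([0.634, 0.032, 0.038], 0.4)]
pad2_top scene [([0.635, 0.032, 0.036], 0.55)]
pad3_top top [([0.589, 0.069, 0.039], 0.53), ([0.549, -0.017, -0.006], 0.38)]
pad3_top scene [([0.591, 0.069, 0.04], 0.57)]
pad4_top top [([0.56, 0.084, 0.03], 0.73), ([0.527, 0.078, 0.036], 0.56)]
pad4_top scene []
pad5_top top [([0.476, 0.051, 0.038], 0.46)]
pad5_top scene [([0.475, 0.054, 0.04], 0.4)]
oil top [([0.642, 0.351, -0.0], 0.55), ([0.39, 0.355, 0.004], 0.32)]
oil scene [([0.645, 0.349, -0.0], 0.68), ([0.501, 0.313, 0.0], 0.17)]
centre top [([0.501, 0.315, 0.002], 0.68)]
centre scene [([0.497, 0.31, 0.002], 0.44)]
1.3
```

View pics/top0.png

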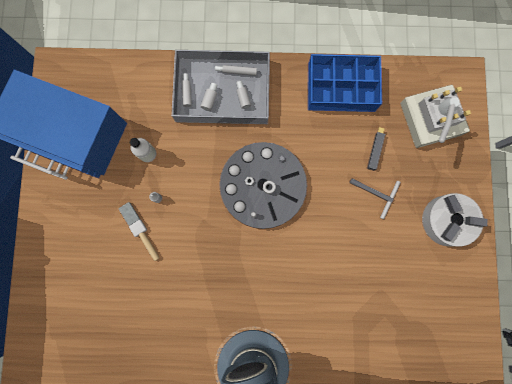

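View pics/scene0.png

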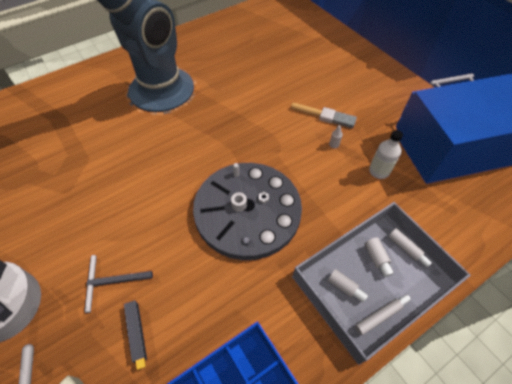

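The top view shows the plate at about (263,185). Its pads are at (239,206), (231,188), (235,170), (248,156) and (267,153), the dowel is at (253,214) and the bolt at (282,158). The scene view agrees. The dowel is beside pad 5, so the order is 5→1. I'll close the fingers and approach.

{"fn": "jog_arm", "kwargs": {
  "targets": [
    [0,[4,4.4,0],[0,0,0]],
    [0,[4,4.4,0],[0,0,0]],
    [0,[4,4.4,0],[0,0,0]],
    [0,[4,4.4,0],[0,0,0]],
    [0,[4,4.4,0],[0,0,0]],
    [0,[4,4.4,0],[0,0,0]],
    [0,[4,4.4,0],[0,0,0]],
    [0,[4,4.4,0],[0,0,0]]
  ],
  "grip_force": 20
}}

```text
time_s: 2.3
eef_pos: [0.4981, -0.2924, 0.406]
eef_rot: [0.088, -0.699, 0.704, -0.088]
force: [-0.2, -0.3, -0.2]
width: -0.0002
```

{"fn": "jog_arm", "kwargs": {
  "targets": [
    [0,[-0.2,4,-0.7],[0,0,0]],
    [0,[-0.2,4,-0.7],[0,0,0]],
    [0,[-0.2,4,-0.7],[0,0,0]],
    [0,[-0.2,4,-0.7],[0,0,0]],
    [0,[-0.2,4,-0.7],[0,0,0]],
    [0,[-0.2,4,-0.7],[0,0,0]],
    [0,[-0.2,4,-0.7],[0,0,0]],
    [0,[0,0,0],[0,0,0]]
  ]
}}

```text
time_s: 3.3
eef_pos: [0.4864, 0.0023, 0.3577]
eef_rot: [0.089, -0.699, 0.703, -0.095]
force: [-0.4, -0.7, 0.1]
width: -0.0003
```

```bash
cat > fit.py <<'E'
import numpy as np
from scipy.optimize import least_squares
from scipy.spatial.transform import Rotation as Ro
from bench import sense, optics, spotter
import cv2
s=sense(); R=Ro.from_quat(s['eef_rot']); print(s['time_s'],s['eef_pos'],'ydir',R.apply([0,1,0]).round(4),'zdir',R.apply([0,0,1]).round(3),s['force'],s['joints'].round(2) if hasattr(s['joints'],'round') else s['joints'])
cal=optics.calibration('wrist'); im=optics.grab_frame('wrist')
p0=[0.549,-0.018,np.radians(65)]
A=np.radians([-70,-35,0,35,70])
pads=lambda p:np.c_[p[0]+.1*np.cos(p[2]+A),p[1]+.1*np.sin(p[2]+A)]
P=pads(p0); obs=[]
cams=['wrist','top','scene']
for c in cams[1:]: optics.grab_frame(c)
for c in cams:
  for i in range(5):
    for d in spotter.landmark_of(c,f'pad{i+1}_top'):
      q=np.array(d['centre']); j=np.argmin(np.hypot(*(P-q[:2]).T))
      if np.hypot(*(P[j]-q[:2]))<.015 and abs(q[2]-.038)<.008: obs.append((j,q)); print(c,j+1,(q*1000).round(1),round(d['conf'],2))
f=least_squares(lambda p:np.concatenate([pads(p)[j]-q[:2] for j,q in obs]),p0,loss='soft_l1',f_scale=.003)
print('fit',f.x[:2].round(4),np.degrees(f.x[2]).round(2)); print(pads(f.x).round(4).tolist(), 'z',np.mean([q[2] for _,q in obs]))
for j,x in enumerate(pads(f.x)):
  v=cal['mtx']@(cal['R']@np.array([*x,.039])+cal['t']); u=v[:2]/v[2]
  if v[2]>0: cv2.drawMarker(im,tuple(int(a) for a in u),(0,0,255),0,12); cv2.putText(im,str(j+1),tuple(int(a)+6 for a in u),0,.5,(0,255,0))
cv2.imwrite('pics/w1.png',im); print(sense()['time_s'])
E
python3 fit.py
```

```text
3.3 [0.48641926 0.00234572 0.35768893] ydir [ 0.0091 -0.0053 -0.9999] zdir [ 0.258 -0.966  0.007] [-0.44590281 -0.66644676  0.06963407] [ 0.25  0.24 -0.39  2.01  0.12  0.91 -1.52]
wrist 1 [650.3 -27.4  38.6] 0.6
wrist 2 [634.1  26.8  36. ] 0.65
wrist 3 [591.4  70.   35.6] 0.57
wrist 4 [532.2  80.9  40.3] 0.86
wrist 5 [478.3  48.9  35.7] 0.8
top 1 [653.9 -28.2  41.3] 0.44
top 2 [635.4  32.8  39. ] 0.48
top 1 [651.7 -27.5  38.2] 0.16
top 4 [522.4  80.4  35.1] 0.51
top 5 [474.9  53.7  39.6] 0.61
scene 1 [648.8 -28.   39.1] 0.43
scene 2 [636.9  30.7  39.5] 0.61
scene 4 [535.2  76.3  39.7] 0.55
scene 3 [591.7  69.7  42. ] 0.45
scene 4 [532.8  78.5  39.4] 0.53
scene 5 [474.8  52.2  38.3] 0.53
fit [ 0.5496 -0.0197] 65.32
[[0.6493, -0.0278], [0.636, 0.0308], [0.5914, 0.0712], [0.5317, 0.0787], [0.4785, 0.0506]] z 0.0385875
4.2
```

View pics/w1.png

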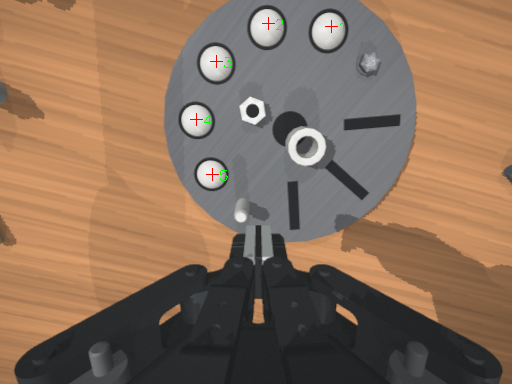

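The markers land on all five pads, with the dowel at (241,210) beside pad 5. I'll turn the jaws 42° so their broad side clears the dowel, then move above pad 5.

{"fn": "jog_arm", "kwargs": {
  "targets": [
    [0,[-0.1,0.8,-1.3],[0.3,0.5,0]],
    [0,[-0.1,0.8,-1.3],[0,0,7]],
    [0,[-0.1,0.8,-1.3],[0,0,7]],
    [0,[-0.1,0.8,-1.3],[0,0,7]],
    [0,[-0.1,0.8,-1.3],[0,0,7]],
    [0,[-0.1,0.8,-1.3],[0,0,7]],
    [0,[-0.2,0,-1.3],[0,0,7]],
    [0,[0,0,0],[0,0,0]]
  ]
}}

```text
time_s: 5.2
eef_pos: [0.476, 0.0527, 0.2585]
eef_rot: [-0.346, 0.62, -0.616, 0.342]
force: [-0.2, 0.5, -0.5]
width: 0.0003
```

```bash
cat > st.py <<'E'
import numpy as np,sys
from scipy.spatial.transform import Rotation as Ro
from bench import sense
P=np.array([[0.6493,-0.0278],[0.636,0.0308],[0.5914,0.0712],[0.5317,0.0787],[0.4785,0.0506]])
s=sense(); y=Ro.from_quat(s['eef_rot']).apply([0,1,0]); z=Ro.from_quat(s['eef_rot']).apply([0,0,1])
tip=s['eef_pos']+.173*y
print(s['time_s'],'tip',tip.round(4),'y',y.round(4),'jaw',np.degrees(np.arctan2(z[1],z[0])).round(1),'F',np.round(s['force'],2),'q',np.round(s['joints'],2))
for i in map(int,sys.argv[1:]): print(i,'cm to go',((np.array([*P[i-1],.039])-tip)*100).round(2))
E
python3 st.py 5 4
```

```text
5.2 tip [0.4746 0.0532 0.0855] y [-0.0082  0.0029 -1.    ] jaw -31.9 F [-0.18  0.53 -0.45] q [ 0.24  0.4  -0.53  2.1   0.3   0.72 -1.04]
5 cm to go [ 0.39 -0.26 -4.65]
4 cm to go [ 5.71  2.55 -4.65]
```

{"fn": "jog_arm", "kwargs": {
  "targets": [
    [0,[0.1,-0.1,-1],[-0.2,-0.5,0]],
    [0,[0.1,-0.1,-1],[0,0,0]],
    [0,[0,0,-1],[0,0,0]],
    [0,[0,0,-0.8],[0,0,0]],
    [0,[0,0,0],[0,0,0]]
  ]
}}

```text
time_s: 5.82
eef_pos: [0.4784, 0.0507, 0.2181]
eef_rot: [0.342, -0.618, 0.619, -0.343]
force: [-0.0, -0.1, -0.3]
width: 0.0001
```

```bash
python3 st.py 5 4
```

```text
5.825 tip [0.4787 0.0506 0.0451] y [ 1.7e-03 -7.0e-04 -1.0e+00] jaw -32.1 F [-0.05 -0.15 -0.33] q [ 0.2   0.47 -0.48  2.13  0.37  0.62 -1.1 ]
5 cm to go [-0.02  0.   -0.61]
4 cm to go [ 5.3   2.81 -0.61]
```

{"fn": "jog_arm", "kwargs": {
  "targets": [
    [0,[0,0,-0.3],[0,0,0]],
    [0,[0,0,-0.3],[0,0,0]],
    [0,[0,0,-0.2],[0,0,0]],
    [0,[0,0,0],[0,0,0]]
  ]
}}

```text
time_s: 6.32
eef_pos: [0.4787, 0.0508, 0.2104]
eef_rot: [0.341, -0.618, 0.62, -0.343]
force: [-0.0, -0.4, 2.0]
width: 0.0002
```

```bash
python3 st.py 5 4
```

```text
6.325 tip [0.4793 0.0507 0.0374] y [ 3.e-03 -9.e-04 -1.e+00] jaw -32.1 F [-0.05 -0.39  2.03] q [ 0.19  0.48 -0.47  2.13  0.38  0.61 -1.11]
5 cm to go [-0.08 -0.01  0.16]
4 cm to go [5.24 2.8  0.16]
```

{"fn": "jog_arm", "kwargs": {
  "targets": [
    [0,[0,0,-0.2],[0,0,0]],
    [0,[0,0,-0.1],[0,0,0]],
    [0,[0,0,0],[0,0,0]]
  ]
}}

```text
time_s: 6.7
eef_pos: [0.4787, 0.051, 0.2078]
eef_rot: [0.341, -0.618, 0.62, -0.343]
force: [-1.9, -0.4, 3.8]
width: -0.0001
```

```bash
python3 st.py 5 4
python3 - <<'E'
from bench import *
import cv2
im=optics.grab_frame('wrist'); cv2.imwrite('pics/w2.png',im); print(sense()['force'])
E
```

```text
6.7 tip [0.4793 0.0507 0.0348] y [ 0.0033 -0.0013 -1.    ] jaw -32.1 F [-1.93 -0.39  3.79] q [ 0.18  0.48 -0.47  2.13  0.38  0.6  -1.12]
5 cm to go [-0.08 -0.01  0.42]
4 cm to go [5.24 2.8  0.42]
[-1.83329336 -0.22212127  3.77286285]
```

View pics/w2.png

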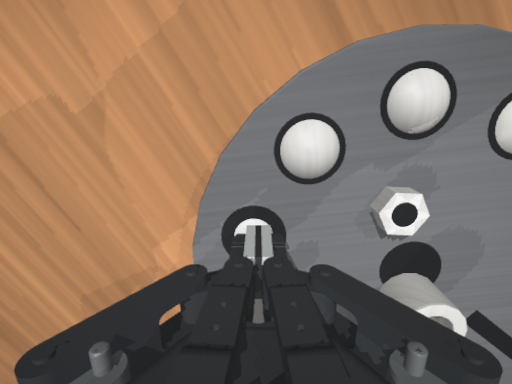

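Tip centred on pad 5, which is visibly down inside its ring at (254,235). Position gives about 4.2 mm and force about 3.5 mm. On to pad 4 with a low hop.

{"fn": "jog_arm", "kwargs": {
  "targets": [
    [0,[0,0,0.6],[0,0,0]],
    [0,[0,0,0.6],[0.1,0.2,0]],
    [0,[1.8,0.9,0],[0,0,0]],
    [0,[1.8,0.9,0],[0,0,0]],
    [0,[1.7,1,0],[0,0,0]],
    [0,[0,0,0],[0,0,0]]
  ]
}}

```text
time_s: 7.5
eef_pos: [0.5332, 0.079, 0.2214]
eef_rot: [-0.341, 0.619, -0.619, 0.342]
force: [-0.7, -0.7, -0.5]
width: -0.0001
```

```bash
python3 st.py 4 3
```

```text
7.5 tip [0.5333 0.0792 0.0484] y [ 7.0e-04  1.5e-03 -1.0e+00] jaw -32.2 F [-0.68 -0.68 -0.45] q [ 0.14  0.53 -0.47  1.99  0.37  0.7  -1.12]
4 cm to go [-0.16 -0.05 -0.94]
3 cm to go [ 5.81 -0.8  -0.94]
```

Total descent to a 4 mm press is 1.34 cm.

{"fn": "jog_arm", "kwargs": {
  "targets": [
    [0,[-0.15,-0.05,-0.4],[0,0,0]],
    [0,[0,0,-0.3],[0,0,0]],
    [0,[0,0,-0.3],[0,0,0]],
    [0,[0,0,-0.2],[0,0,0]],
    [0,[0,0,-0.1],[0,0,0]],
    [0,[0,0,0],[0,0,0]]
  ]
}}

```text
time_s: 8.25
eef_pos: [0.53, 0.0773, 0.2083]
eef_rot: [-0.342, 0.619, -0.619, 0.342]
force: [-0.7, -0.2, 3.8]
width: -0.0004
```

```bash
python3 st.py 4 3
```

```text
8.25 tip [0.5299 0.0773 0.0353] y [-2.e-04  4.e-04 -1.e+00] jaw -32.2 F [-0.68 -0.23  3.78] q [ 0.14  0.55 -0.46  2.01  0.38  0.67 -1.14]
4 cm to go [0.18 0.14 0.37]
3 cm to go [ 6.15 -0.61  0.37]
```

{"fn": "jog_arm", "kwargs": {
  "targets": [
    [0,[0,0,0.6],[0,0,0]],
    [0,[0,0,0.6],[0,0,0]],
    [0,[2,-0.2,0],[0,0,0]],
    [0,[2,-0.2,0],[0,0,0]],
    [0,[2,-0.2,0],[0,0,0]],
    [0,[0,0,0],[0,0,0]]
  ]
}}

```text
time_s: 9.0
eef_pos: [0.5903, 0.0702, 0.2212]
eef_rot: [-0.343, 0.619, -0.619, 0.34]
force: [-0.3, 0.3, -0.3]
width: -0.0003
```

```bash
python3 st.py 3 2
```

```text
9.0 tip [0.5898 0.0701 0.0482] y [-2.9e-03 -8.0e-04 -1.0e+00] jaw -32.2 F [-0.32  0.31 -0.26] q [ 0.15  0.6  -0.46  1.86  0.37  0.77 -1.08]
3 cm to go [ 0.16  0.11 -0.92]
2 cm to go [ 4.62 -3.93 -0.92]
```

{"fn": "jog_arm", "kwargs": {
  "targets": [
    [0,[0.1,0.1,-0.4],[0,-0.1,0]],
    [0,[0,0,-0.3],[0,0,0]],
    [0,[0,0,-0.3],[0,0,0]],
    [0,[0,0,-0.2],[0,0,0]],
    [0,[0,0,-0.1],[0,0,0]],
    [0,[0,0,0],[0,0,0]]
  ]
}}

```text
time_s: 9.75
eef_pos: [0.5893, 0.0717, 0.2084]
eef_rot: [0.343, -0.619, 0.619, -0.341]
force: [-0.3, -0.6, 4.5]
width: 0.0003
```

```bash
python3 st.py 3 2
```

```text
9.75 tip [0.5889 0.0713 0.0354] y [-0.0022 -0.0021 -1.    ] jaw -32.2 F [-0.33 -0.62  4.47] q [ 0.14  0.62 -0.45  1.87  0.39  0.74 -1.09]
3 cm to go [ 0.25 -0.01  0.36]
2 cm to go [ 4.71 -4.05  0.36]
```

{"fn": "jog_arm", "kwargs": {
  "targets": [
    [0,[0,0,0.6],[0,0,0]],
    [0,[0,0,0.6],[0.1,-0.1,0]],
    [0,[1.6,-1.3,0],[0,0,0]],
    [0,[1.6,-1.4,0],[0,0,0]],
    [0,[1.5,-1.3,0],[0,0,0]],
    [0,[0,0,0],[0,0,0]]
  ]
}}

```text
time_s: 10.5
eef_pos: [0.6402, 0.0264, 0.22]
eef_rot: [0.341, -0.619, 0.62, -0.34]
force: [-0.4, -0.6, -0.1]
width: 0.0
```

```bash
python3 st.py 2 1
```

```text
10.5 tip [0.64   0.0262 0.047 ] y [-8.0e-04 -1.1e-03 -1.0e+00] jaw -32.3 F [-0.39 -0.56 -0.14] q [ 0.21  0.66 -0.45  1.75  0.38  0.82 -0.98]
2 cm to go [-0.4   0.46 -0.8 ]
1 cm to go [ 0.93 -5.4  -0.8 ]
```

{"fn": "jog_arm", "kwargs": {
  "targets": [
    [0,[-0.3,0.4,0],[0,0,0]],
    [0,[0,0,-0.3],[0,0,0]],
    [0,[0,0,-0.3],[0,0,0]],
    [0,[0,0,-0.3],[0,0,0]],
    [0,[0,0,-0.2],[0,0,0]],
    [0,[0,0,0],[0,0,0]]
  ]
}}

```text
time_s: 11.25
eef_pos: [0.636, 0.0319, 0.2087]
eef_rot: [-0.343, 0.619, -0.619, 0.341]
force: [-1.0, -0.4, 3.9]
width: -0.0004
```

```bash
python3 st.py 2 1
```

```text
11.25 tip [0.6356 0.0316 0.0357] y [-0.0024 -0.0013 -1.    ] jaw -32.2 F [-0.98 -0.42  3.94] q [ 0.2   0.67 -0.45  1.76  0.38  0.8  -1.  ]
2 cm to go [ 0.04 -0.08  0.33]
1 cm to go [ 1.37 -5.94  0.33]
```

{"fn": "jog_arm", "kwargs": {
  "targets": [
    [0,[0,0,-0.05],[0,0,0]],
    [0,[0,0,0],[0,0,0]],
    [0,[0,0,0.6],[0,0,0]],
    [0,[0,0,0.6],[0,-0.1,0]],
    [0,[0.4,-1.9,0],[0,0,0]],
    [0,[0.5,-1.9,0],[0,0,0]],
    [0,[0.3,-1.7,0],[0,0,0]],
    [0,[0,0,0],[0,0,0]]
  ]
}}

```text
time_s: 12.25
eef_pos: [0.6487, -0.0293, 0.2201]
eef_rot: [0.341, -0.619, 0.62, -0.34]
force: [0.3, -0.2, 0.6]
width: -0.0002
```

```bash
python3 st.py 1
```

```text
12.25 tip [ 0.6485 -0.0297  0.0471] y [-0.0012 -0.0022 -1.    ] jaw -32.4 F [ 0.27 -0.19  0.56] q [ 0.29  0.67 -0.45  1.73  0.38  0.83 -0.89]
1 cm to go [ 0.08  0.19 -0.81]
```

{"fn": "jog_arm", "kwargs": {
  "targets": [
    [0,[0.1,0.15,-0.2],[0,0,0]],
    [0,[0,0,-0.3],[0,0,0]],
    [0,[0,0,-0.3],[0,0,0]],
    [0,[0,0,-0.2],[0,0,0]],
    [0,[0,0,-0.2],[0,0,0]],
    [0,[0,0,0],[0,0,0]]
  ]
}}

```text
time_s: 13.0
eef_pos: [0.6496, -0.0262, 0.2082]
eef_rot: [0.342, -0.619, 0.62, -0.341]
force: [-1.0, -1.1, 4.6]
width: 0.0
```

```bash
python3 st.py 1
```

```text
13.0 tip [ 0.6493 -0.0266  0.0352] y [-0.0017 -0.0024 -1.    ] jaw -32.2 F [-1.02 -1.07  4.63] q [ 0.28  0.69 -0.44  1.73  0.39  0.81 -0.9 ]
1 cm to go [ 0.   -0.12  0.38]
```

Pad 1 is pressed about 4 mm. Lifting straight up and clear.

{"fn": "jog_arm", "kwargs": {
  "targets": [
    [0,[0,0,0.8],[0,0,0]],
    [0,[0,0,1.5],[0,0,0]],
    [0,[0,0,3],[0,0,0]],
    [0,[0,0,3],[0,0,0]],
    [0,[-2,-2,3],[0,0,0]],
    [0,[-3,-3,2],[0,0,0]],
    [0,[-3,-3,0],[0,0,0]],
    [0,[0,0,0],[0,0,0]]
  ]
}}

```text
time_s: 14.0
eef_pos: [0.5668, -0.1044, 0.3506]
eef_rot: [0.342, -0.618, 0.619, -0.344]
force: [-0.4, 0.4, -0.2]
width: -0.0003
```

Run:
```python
from bench import *
import cv2,numpy as np
w=optics.grab_frame('wrist'); t=optics.grab_frame('scene')
cv2.imwrite('pics/end.png',np.hstack([cv2.resize(w,(400,300)),cv2.resize(t[150:270,180:340],(400,300))]))
for n in ['bush','nut']: print(n,[(np.round(d['centre'],3),d['conf']) for d in spotter.landmark_of('scene',n)[:2]])
for i in range(1,6): print(i,[np.round(d['centre'],3) for d in spotter.landmark_of('scene',f'pad{i}_top')[:1]])
s=sense();print(s['time_s'],s['eef_pos'],s['force'])
```

```text
bush [(array([0.643, 0.349, 0.001]), 0.6), (array([ 0.534, -0.039,  0.03 ]), 0.49)]
nut [(array([0.556, 0.028, 0.028]), 0.64)]
1 [array([0.453, 0.01 , 0.029])]
2 [array([0.636, 0.032, 0.038])]
3 [array([0.591, 0.07 , 0.038])]
4 [array([0.534, 0.079, 0.039])]
5 [array([ 0.55 , -0.018,  0.005])]
14.45 [ 0.56908853 -0.10100014  0.34939918] [ 0.63343946 -0.15934001 -0.13072997]
```

View pics/end.png

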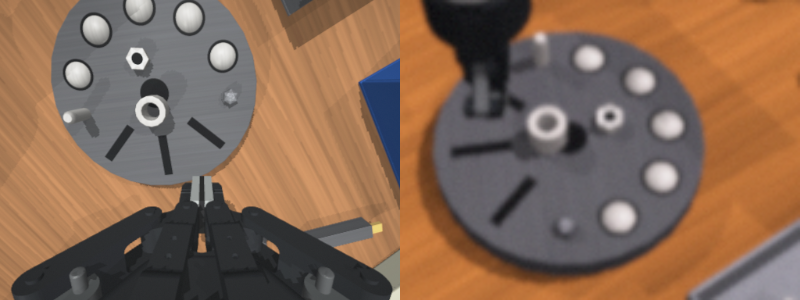

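All five pads are up (left view: (78,74), (96,30), (139,8), (189,17), (222,55)). The bush and nut haven't moved, and the tool is clear of the plate.

```bash
python3 -c "
from bench import order; print(order.job_done())"
```

```text
the job is handed in; nothing more can be done
None
```

I pressed all five pads in turn with closed fingertips, starting at the dowel end (pad 5, then 4, 3, 2, 1), and handed the job in after about 14.5 s.

- **Press depth:** fingertip height put each pad about 3.3–4.2 mm down. Forces of about 3.8–4.6 N agree with that, at roughly 3.4–4.3 mm. Pad 2 was the shallowest reading at about 3.3 mm. I sent it down another 0.5 mm but took no reading there.
- **Travel between pads:** I hopped straight from pad to pad, with the tips about 1.8 cm above the plate at each reading. On the way to pad 2 the tips overshot by about 6 mm; I corrected that before pressing.
- **Final check:** after lifting clear, the pictures show all five pads up, and the tool feels no load. The nut and bush are still where they were. I didn't re-measure the loose things on the bench, but the arm felt no contact except on the pads.
- **Network misreports:** in the last scene picture the network's best match for pad 1 was really the dowel, and for pad 5 the plate. Its top match for the bush was the oil bottle. I judged pads 1 and 5 by eye, and took the bush from the second match, which agreed with the picture.

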